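# Oil shot and feed jog on a wire-cutting machine

## Robot

A 6-joint arm with a two-finger parallel gripper is mounted at the origin on the work surface. World frame = base frame: x ahead of the robot, y to its left, z up, the work surface at z = 0. Lengths are in m, angles in rad, forces in N, time in s.
With the tool pointing down it reaches from about 0.35 to 0.975 m from the base axis. Payload 4.9 kg.
Tool frame: the origin (TCP) lies at the very end of the fingers, on their centre line; the grasp point (between the pads) lies 19 mm behind it (pinch_z is the distance from the TCP to the grasp point, in m); z points along the fingers, y is the line along which they close (so a half turn about z gives the same grasp; the last joint's range is limited). The gripper opens to 85 mm and grips with 20 to 120 N. Pads are 22 mm wide; open, the fingers measure 114 mm over their backs; the gripper's body (76 mm by 85 mm) begins 54 mm behind the grasp point. The pads swing forward as they close: fully open they stand 13 mm farther back than shut.
Start: joints at [-1.429, 0.053, 1.613, -0, 1.476, -0.119], TCP at [0.161, -0.604, 0.231] pointing down, gripper open.
Joint ranges: [-3.01, 3.01], [-1.01, 2.22], [0.06, 2.58], [-1.02, 4.17], [0.09, 2.62], [-3.14, 3.14]. Speed limits (rad/s): [2.57, 2.57, 3.14, 3.14, 3.14, 3.14].

## Interface

Orientations are given as a unit quaternion [w, x, y, z].
In Python, from plant import * gives the robot as it stands. The module is installed in compiled form; this text tells all that it offers.
- The arm moves only by the tool play_rows, never from a script. Its arguments are lists of equal length, an entry for each row: "linear": the shift along the world's x, y, z in m, a list of three; "turn": the turn about the world's z in degrees. A call has 1 to 8 rows; each row shifts and turns the commanded pose from where the row before left it; what a row does not reach is not made up. A row lasts 1/8 s, in which the tool goes at most 62.5 mm and 10.7 degrees, less where a joint would pass 70% of its speed; a pose out of reach is approached as far as the arm can. A call is refused whole if a number of a shift passes 0.0625 or a number of a turn 10.7, either way. A call with a gripper value outside its range is refused whole. "hand" is the finger opening in m, from 0 to 0.0854, set as the call begins (left out, the last holds). The fingers move at their own pace and stop on an object; the grip force is fixed at half the most. Time passes only in rows, so rows that do not move let the fingers close. It gives the time, the measured TCP pose, the force, the opening and the grip force at its end, in the units of the state.
- state(): the state, without advancing time (a new reading comes with each control period).
- grab_frame(name): name is "scene" or "side" or "wrist"; returns the picture (480x640x3 uint8, red, green, blue); there is no depth.
- camera_info(name): a dict with "camera_matrix" (3x3 intrinsics, pixels), "distortion" ([k1, k2, p1, p2, k3] as OpenCV has them; the pictures are not rectified), "origin" and "attitude" of the camera in the world; the wrist camera has in their place "mount" (4x4, takes a point from camera to tool coordinates, whose origin is the TCP and whose axes are the flange's). Camera axes: x right, y down, z forward; pixel columns grow to the right and rows downward; lengths in m; the calibration is good to about 2 mm. A picture is of the moment at which its call begins: read the wrist's pose just before it. camera_info takes no time and is no camera call.
- job_done(): hands the job in; it is judged then, once.
Trained networks look in the newest picture that a camera, given by its name, has taken for a name from the list of things; names that differ only in an ending like _2 or _b are one class to them, and where a whole thing is asked for, a point or a joint stands for the part that bears it (a point fixed in the world has none). Each returns a list of dicts, best first, with "p" (0 to 1); they miss things now and then, are a little off and sometimes report something else, mostly with a low value. They report only what shows in the picture. A call takes as long as a camera call. They do not tell look-alikes from the thing itself.
- trace(camera, thing): "region" (480x640 bool, what is visible of it) and "location" ([column, row] in pixels, amid what is visible of it).
The state is a dict: "time": time; "joint_pos": joint angles; "joint_vel": joint speeds; "joint_efforts": joint torques, N m; "tool_pos": TCP position; "tool_rot": TCP orientation; "contact_force": force on the tool from outside, world axes, zero at the start; "ft_torque": the same for the moment, N m; "gripper_width": opening from 0.0 (shut) to 1.0 (fully open); "grasp_force": force on a finger pad.
Only numpy, scipy, OpenCV 4.12 (cv2) and the standard library are available. Lean on these libraries where they do the work, as an engineer would, in place of code of your own. Each camera call takes 0.05 s, during which the arm holds its last target. There are 200 camera calls.

## Task

Before the shift, give the feed rollers a full shot of oil with the hand lubricator: push its red plunger right down against its stop for a moment and let it come fully back up. Then jog the cutting machine by pushing the green button on its sloping panel fully down, keeping it down for at least one second, and releasing it. Push gently (40 N at the very most), do not push the red stop button, and leave the things lying around where they are.

Things in the scene. Friction and masses are not known exactly. Their poses are not given: they have to be found in the camera images.
- machine: Fixed bench-top wire-cutting machine, dark, 320 (x) x 280 (y) x 220 high mm. Origin: centre of its underside; x from front to back, y to its left, z up. The front (x = -160) has orange rollers sticking out 30 mm. From its top edge (z = 130) a white control panel slopes up and back at 32 degrees from level to x = -16. It bears two buttons in collars, 160 mm apart; the keypad between them is decor.
- start_ring: Aluminium collar of the green START button on the slope, left or right: 64 mm across outside, 54 inside, 22 high. Origin: its centre on the panel face; z: square to the slope, outward; x: up the slope; y: level across. In it, on the same axis, a flat green cap 40 mm across. Its top lies 13 to 21 mm out from the panel face, unmeasured and different each time: feel for it. Shut fingertips fit in.
- rail_mid (a point): Middle of the steel guard rail, 10 mm thick, that runs across above the panel (along the machine's y, full width). Seen square to the slope it is 62 mm up the slope from the buttons' axes and 90 mm out from the panel face, so it stands right above the buttons: a gripper pointing straight down is blocked; come in square to the slope, leaning 32 degrees.
- stop_ring: Same collar with the red STOP button, on the other side of the panel. Same frame and sizes. Not to be pressed.
- start (a joint): Travel of the green button, m: 0 released, 0.007 fully down on its stop. Spring: starts to move at 3 N, 10 N at the bottom, then a hard stop. Returns by itself.
- stop (a joint): Travel of the red button, m: 0 released, 0.007 fully down. Same spring.
- lubricator: Fixed hand lubricator: square dark foot 90 x 90 x 12 mm, yellow tank 68 mm across, black lid up to 99 mm, steel collar 24 mm across up to 115 mm, above it the plunger. Origin: centre of its underside, z up. Stands to the left or to the right of the machine.
- plunger_top (a point): Centre of the top face of the lubricator's red plunger knob, a disc 36 mm across and 14 mm thick, 148 mm above the table when up; it moves straight down.
- plunger (a joint): Stroke of the plunger, m: 0 up, 0.018 against its bottom stop. Spring: starts to move at 6 N, 14 N at the bottom, then a hard stop. Returns by itself.
- bobbin: Loose white plastic bobbin standing on end, flanges 84 mm across, 70 mm high, on the other side of the machine from the lubricator. Origin: centre of its underside. Leave alone.
- tray: Loose shallow brass-coloured tray 80 x 160 x 25 mm in front of the machine. Origin: centre of its underside. Leave alone.
- pot: Loose small blue plastic pot, 50 mm across, 45 high, open at the top, beside the tray. Origin: centre of its underside. Leave alone.
Not all that is in view belongs to the job. Leave any blue or purple look-alike of the lubricator alone.

How it is judged:
On the way, in this order (a step that is already met when the one before it is completed fails the run):
1. the lubricator's plunger is pushed down against its stop (at least 16 of 18 mm) for 0.2 s (value of joint plunger above 0.016 m), for 0.2 s.
2. the plunger has come back up (less than 2 mm down) (value of joint plunger below 0.002 m), for 0.1 s.
3. the green button is fully down (at least 6 of 7 mm) without a break for 1 s (value of joint start above 0.006 m), for 1 s.
4. the green button is released (less than 1 mm down) (value of joint start below 0.001 m), for 0.1 s.
At the end, for the whole second after the job is handed in: Plunger back up (within 2 mm), green and red buttons both released (within 1 mm); bobbin upright, and bobbin, tray and pot within 20 mm of where they started (value of joint plunger below 0.002 m and value of joint each of start, stop below 0.001 m and distance of each of bobbin, tray, pot from where it was at the start of the episode below 0.02 m and angle between bobbin's own z axis and vertical below 0.2 rad); the robot touches nothing.
It fails at once if the red stop button is pushed more than 2 mm (value of joint stop above 0.002 m).
It fails at once if the robot pushes on anything with more than 40 N (contact force between any of the fingers, the arm and anything else above 40 N).
It fails at once if the bobbin, the tray or the pot is shifted by more than 20 mm (distance of any of bobbin, tray, pot from where it was at the start of the episode above 0.02 m).
It also fails if it takes over 64 s, if anything falls off the work surface, if the arm or the gripper's body presses on something with over 40 N, if the wrist force passes 120 N, or if a joint passes its speed limit or range.

## Working session

There is one attempt and no reset: what is moved stays moved. The work goes in short steps, Python scripts to look and compute and a tool call to move; the robot and the scene stay as the last step left them, time stands still between calls to the robot, and variables do not carry over. Pictures are saved under pics/ and viewed, at most 10 in all, crops included, and the job is handed in when it is done.

Besides the shell and the picture viewer there is one more tool, called after "Emit:" as name(argument=value, ...) on one line, values as JSON. play_rows: Moves the arm, as the interface text tells. Its arguments: {"type":"object","properties":{"linear":{"type":"array","items":{"type":"array","items":{"type":"number"}}},"turn":{"type":"array","items":{"type":"number"}},"hand":{"type":"number"}},"required":["linear","turn"]}

```bash
mkdir -p pics; cat > h.py <<'E'
import numpy as np, cv2
from plant import *
from scipy.spatial.transform import Rotation as R
def cam(n):
    c=camera_info(n); K=np.array(c["camera_matrix"]); D=np.array(c["distortion"])
    if "mount" in c:
        s=state(); q=s["tool_rot"]; T=np.eye(4); T[:3,:3]=R.from_quat([q[1],q[2],q[3],q[0]]).as_matrix(); T[:3,3]=s["tool_pos"]
        M=T@np.array(c["mount"]); return K,D,M[:3,3],M[:3,:3]
    a=np.array(c["attitude"]); A=a if a.shape==(3,3) else R.from_quat([a[1],a[2],a[3],a[0]]).as_matrix()
    return K,D,np.array(c["origin"]),A
def ray(n,px,C=None):
    K,D,o,A=C or cam(n); u=cv2.undistortPoints(np.array([[px]],float),K,D)[0,0]
    d=A@np.array([u[0],u[1],1]); return o,d/np.linalg.norm(d)
def onz(n,px,z,C=None):
    o,d=ray(n,px,C); return o+d*(z-o[2])/d[2]
def proj(n,P,C=None):
    K,D,o,A=C or cam(n); r,_=cv2.Rodrigues(A.T); return cv2.projectPoints(np.atleast_2d(np.array(P,float)),r,-A.T@o,K,D)[0][:,0]
def tri(rays):
    S=np.zeros((3,3));b=np.zeros(3)
    for o,d in rays:
        P=np.eye(3)-np.outer(d,d);S+=P;b+=P@o
    x=np.linalg.solve(S,b); return x,[np.linalg.norm((np.eye(3)-np.outer(d,d))@(x-o)) for o,d in rays]
E
python3 - <<'E'
from h import *
for n in("scene","side","wrist"):
    im=grab_frame(n); cv2.imwrite(f"pics/{n}0.png",im[:,:,::-1])
    for t in("machine","start_ring","stop_ring","lubricator","plunger_top","bobbin","tray","pot"):
        if n=="wrist": continue
        print(n,t,[(round(d["p"],2),np.round(d["location"]).tolist(),int(d["region"].sum())) for d in trace(n,t)][:4])
    print(n, np.round(cam(n)[2],3), cam(n)[3].round(2).tolist())
s=state();print(s["time"],s["tool_rot"],s["contact_force"])
E
```

```text
scene machine [(0.85, [388.0, 308.0], 29470)]
scene start_ring [(0.97, [380.0, 232.0], 473)]
scene stop_ring [(0.86, [320.0, 268.0], 531)]
scene lubricator [(0.9, [169.0, 394.0], 2947), (0.75, [236.0, 437.0], 3144), (0.74, [119.0, 343.0], 2667), (0.52, [368.0, 202.0], 744)]
scene plunger_top [(0.88, [106.0, 314.0], 306), (0.87, [157.0, 366.0], 367), (0.67, [228.0, 410.0], 378)]
scene bobbin [(0.79, [369.0, 201.0], 835)]
scene tray [(0.72, [287.0, 263.0], 1102)]
scene pot [(0.66, [228.0, 316.0], 544)]
scene [ 0.945 -0.456  0.833] [[0.75, 0.48, -0.46], [0.66, -0.54, 0.52], [0.01, -0.69, -0.72]]
side machine [(0.65, [272.0, 222.0], 24209)]
side start_ring [(0.91, [268.0, 249.0], 549)]
side stop_ring [(0.91, [325.0, 208.0], 433)]
side lubricator [(0.95, [485.0, 216.0], 1352), (0.68, [374.0, 181.0], 1479), (0.66, [270.0, 396.0], 2854), (0.65, [429.0, 193.0], 1685)]
side plunger_top [(0.73, [375.0, 150.0], 104), (0.62, [435.0, 164.0], 139), (0.62, [496.0, 186.0], 183), (0.61, [266.0, 250.0], 561)]
side bobbin [(0.77, [270.0, 396.0], 2773)]
side tray [(0.69, [364.0, 312.0], 2840)]
side pot [(0.95, [412.0, 252.0], 498), (0.21, [434.0, 165.0], 179)]
side [0.113 0.598 0.787] [[-0.81, -0.39, 0.45], [-0.59, 0.53, -0.61], [-0.0, -0.76, -0.65]]
wrist [ 0.24  -0.583  0.374] [[0.26, -0.92, -0.31], [-0.97, -0.25, -0.08], [-0.0, 0.32, -0.95]]
0.95 [ 1.23309447e-05  9.91512532e-01  1.30011151e-01 -8.24318770e-06] [ 0.93276263 -0.41246354 -0.2855272 ]
```

View pics/scene0.png

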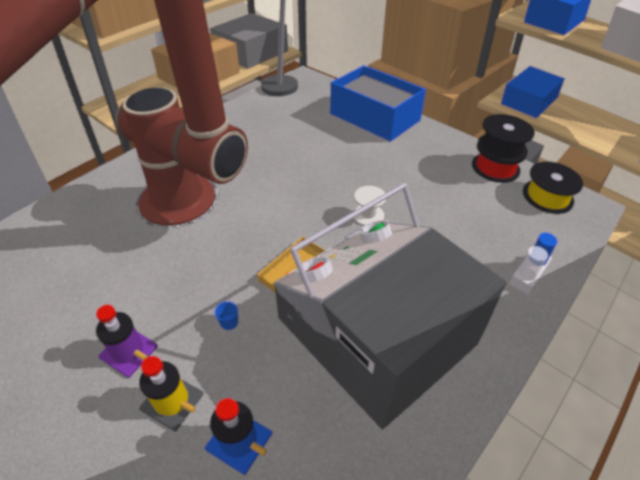

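View pics/side0.png

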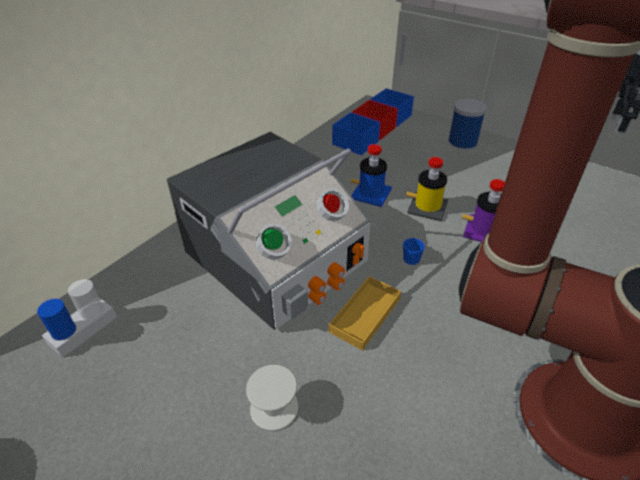

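The yellow lubricator is the middle one of three: knob at scene (152,366) and side (436,163). The look-alikes are purple at scene (106,314)/side (497,186) and blue at scene (228,410)/side (375,150). Green START is the left button, at scene (378,230)/side (272,239). Red STOP is at scene (318,268)/side (333,204).

```bash
python3 - <<'E'
from h import *
grab_frame("scene");grab_frame("side")
def loc(n,t,near):
    ds=trace(n,t); d=min(ds,key=lambda d:np.hypot(*(np.array(d["location"])-near)))
    ys,xs=np.nonzero(d["region"]); (c,r)=cv2.minEnclosingCircle(np.stack([xs,ys],1).astype(np.float32))
    return np.array(d["location"]),np.array(c),r,(xs.min(),xs.max(),ys.min(),ys.max())
for t,a,b in(("plunger_top",(157,366),(435,164)),("start_ring",(380,232),(268,249)),("stop_ring",(320,268),(325,208)),("bobbin",(369,201),(270,396)),("tray",(287,263),(364,312)),("pot",(228,316),(412,252))):
    A=loc("scene",t,a);B=loc("side",t,b)
    print(t,A[1].round(),B[1].round(),A[3],B[3],"tri loc",*[np.round(v,3) for v in tri([ray("scene",A[0]),ray("side",B[0])])],"circ",*[np.round(v,3) for v in tri([ray("scene",A[1]),ray("side",B[1])])])
im=cv2.imread("pics/side0.png");sc=cv2.imread("pics/scene0.png")
a=cv2.resize(im[140:280,220:370],None,fx=3,fy=3,interpolation=3)[:420,:400];b=cv2.resize(im[140:230,385:475],(400,420),interpolation=3)
cv2.imwrite("pics/crop1.png",np.hstack([a[:, :400],b]))
E
```

```text
plunger_top [106. 314.] [435. 164.] (np.int64(96), np.int64(115), np.int64(304), np.int64(322)) (np.int64(429), np.int64(441), np.int64(158), np.int64(171)) tri loc [ 0.431 -0.344  0.197] [0.048 0.048] circ [ 0.431 -0.345  0.197] [0.05 0.05]
start_ring [374. 231.] [273. 241.] (np.int64(358), np.int64(391), np.int64(220), np.int64(243)) (np.int64(256), np.int64(291), np.int64(224), np.int64(259)) tri loc [0.587 0.128 0.162] [0.002 0.002] circ [0.587 0.113 0.177] [0. 0.]
stop_ring [318. 268.] [333. 206.] (np.int64(303), np.int64(331), np.int64(256), np.int64(282)) (np.int64(316), np.int64(350), np.int64(189), np.int64(220)) tri loc [ 0.562 -0.027  0.162] [0.002 0.002] circ [ 0.564 -0.041  0.177] [0.004 0.004]
bobbin [368. 206.] [272. 398.] (np.int64(353), np.int64(383), np.int64(186), np.int64(224)) (np.int64(246), np.int64(297), np.int64(365), np.int64(430)) tri loc [0.436 0.307 0.048] [0. 0.] circ [0.44  0.302 0.035] [0.001 0.001]
tray [290. 266.] [364. 312.] (np.int64(257), np.int64(324), np.int64(237), np.int64(291)) (np.int64(328), np.int64(400), np.int64(277), np.int64(349)) tri loc [0.414 0.032 0.013] [0.012 0.012] circ [0.421 0.032 0.011] [0.003 0.003]
pot [228. 315.] [412. 252.] (np.int64(214), np.int64(238), np.int64(301), np.int64(329)) (np.int64(403), np.int64(423), np.int64(239), np.int64(264)) tri loc [ 0.423 -0.171  0.02 ] [0.003 0.003] circ [ 0.424 -0.169  0.026] [0.001 0.001]
```

View pics/crop1.png

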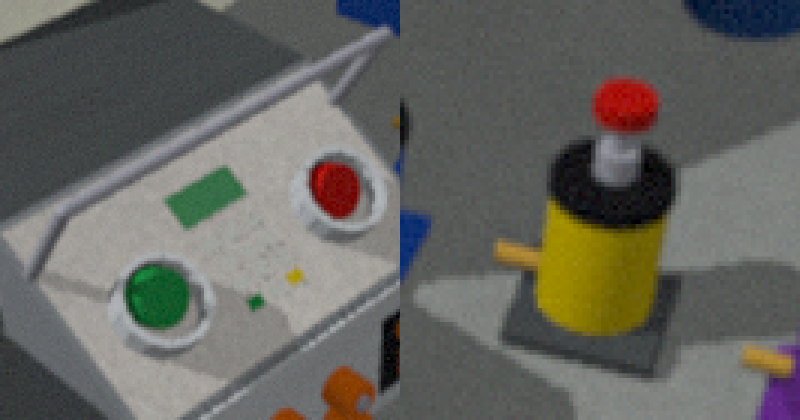

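The crop confirms the yellow tank on a dark foot with the red knob at side (436,163), and green START at the panel's left, side (272,239). I'll measure the knob by its red blob in both views.

```bash
python3 - <<'E'
from h import *
def red(f,near):
    im=cv2.imread(f).astype(int); m=((im[:,:,2]>130)&(im[:,:,1]<80)&(im[:,:,0]<80)).astype(np.uint8)
    n,l,st,c=cv2.connectedComponentsWithStats(m); i=1+np.argmin([np.hypot(*(x-near)) for x in c[1:]]); print(st[i]); return c[i]
a=red("pics/scene0.png",(152,366));b=red("pics/side0.png",(435,164))
print(a,b,*tri([ray("scene",a),ray("side",b)])); print(onz("scene",a,.141),onz("side",b,.141))
for n,p in (("scene",a),("side",b)): pass
# machine: ring fit
pa={"start":((374,231),(273,241)),"stop":((318,268),(333,206))}
y=np.radians(-8.5)
s=state();print(s["tool_pos"],s["joint_pos"])
E
```

```text
[142 356  21  20 323]
[429 157  14  10 104]
[151.64086687 365.68111455] [434.83653846 160.93269231] [ 0.48508957 -0.36680029  0.14613056] [np.float64(0.001003079025936174), np.float64(0.0010030790259361007)]
[ 0.4826665  -0.36563011  0.141     ] [ 0.48757875 -0.3757152   0.141     ]
[ 0.161157   -0.60385104  0.23129711] [-1.42898398e+00  5.27132961e-02  1.61289701e+00 -2.72203584e-05
  1.47598336e+00 -1.19004324e-01]
```

Emit:
play_rows(linear=[[0.046, 0.034, 0], [0.046, 0.034, 0], [0.046, 0.034, 0], [0.046, 0.034, 0], [0.046, 0.034, 0], [0.046, 0.034, 0], [0.046, 0.032, 0], [0, 0, 0]], turn=[0, 0, 0, 0, 0, 0, 0, 0], hand=0)

```text
time: 2.65
tool_pos: [0.4856, -0.3654, 0.2313]
tool_rot: [-0.0, 0.991, 0.133, 0.0]
contact_force: [1.2, -0.2, -0.3]
gripper_width: -0.0
grasp_force: 0.0
```

```bash
python3 - <<'E'
from h import *
s=state();print(s["tool_pos"],s["contact_force"],s["gripper_width"])
im=grab_frame("wrist");cv2.imwrite("pics/w1.png",im[:,:,::-1]);C=cam("wrist")
for d in trace("wrist","plunger_top"):
    ys,xs=np.nonzero(d["region"]); m=np.array([xs.mean(),ys.mean()]);c,r=cv2.minEnclosingCircle(np.stack([xs,ys],1).astype(np.float32)); print(d["p"],d["location"],c,r,onz("wrist",c,.146,C))
E
```

```text
[ 0.4855795  -0.36543702  0.23129715] [ 1.18950683 -0.22255757 -0.26779001] -0.00017181505305820737
0.59 [316.5, 249.4] (317.48358154296875, 246.97373962402344) 25.430625915527344 [ 0.48323443 -0.36741493  0.146     ]
0.59 [325.7, 14.2] (324.5, 1.5) 31.53579330444336 [ 0.63069902 -0.33146196  0.146     ]
```

View pics/w1.png

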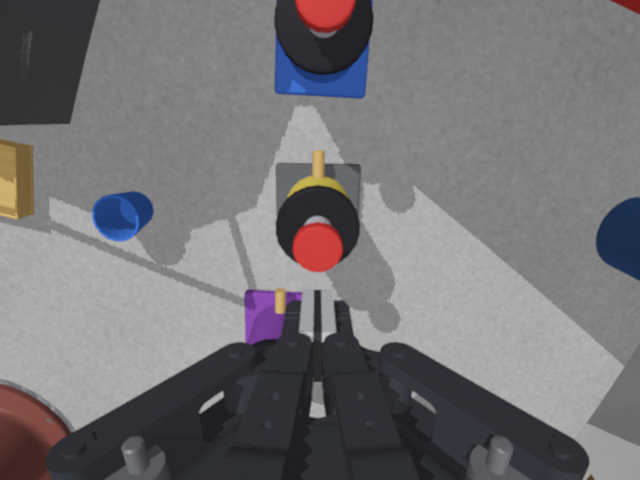

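Viewed from above, the yellow-tank knob is at wrist (317,247), with blue above and purple below it. Knob centre is (0.484,-0.367). Descending onto it.

Emit:
play_rows(linear=[[-0.002, -0.002, -0.04], [0, 0, -0.03], [0, 0, -0.009], [0, 0, -0.004], [0, 0, -0.004], [0, 0, -0.005], [0, 0, -0.005], [0, 0, 0]], turn=[0, 0, 0, 0, 0, 0, 0, 0])

```text
time: 3.75
tool_pos: [0.4811, -0.371, 0.1378]
tool_rot: [0.001, 0.992, 0.13, -0.0]
contact_force: [-6.9, 2.7, 9.0]
gripper_width: 0.001
grasp_force: 5.0
```

Emit:
play_rows(linear=[[0, 0, -0.002], [0, 0, 0]], turn=[0, 0])

```text
time: 4.0
tool_pos: [0.4812, -0.371, 0.1363]
tool_rot: [0.001, 0.992, 0.13, -0.0]
contact_force: [-6.6, 3.5, 11.4]
gripper_width: -0.001
grasp_force: 5.4
```

```bash
python3 - <<'E'
from h import *
for n in("side","scene"):
    im=grab_frame(n);cv2.imwrite(f"pics/{n}2.png",im[:,:,::-1])
s=state();print(s["tool_pos"],s["contact_force"],s["ft_torque"],s["joint_pos"])
a=cv2.imread("pics/side2.png")[90:240,370:520];b=cv2.imread("pics/scene2.png")[290:440,80:230]
cv2.imwrite("pics/crop2.png",np.hstack([cv2.resize(v,(400,400),interpolation=3) for v in(a,b)]))
E
```

```text
[ 0.48116917 -0.37096995  0.13637551] [-6.818823    3.91742373 10.88342418] [0.59293151 1.21250081 0.04144157] [-0.77843134  0.08638317  1.74027106 -0.0017653   1.31326694  0.53198377]
```

View pics/crop2.png

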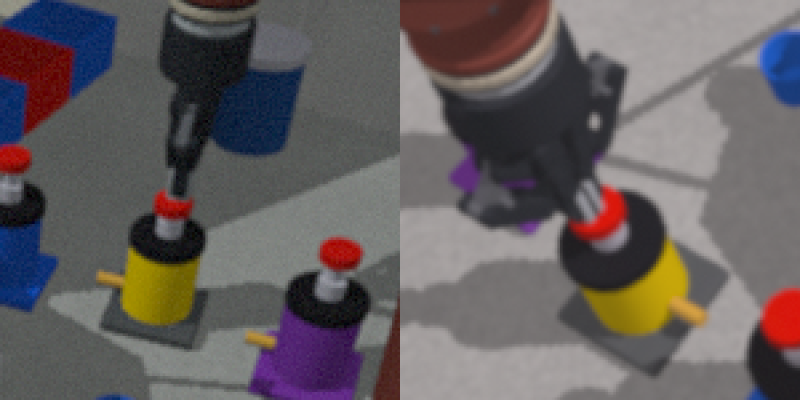

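The crop shows the shut tips on the yellow unit's knob and well clear of the purple one. The plunger is about 12 mm down at 11 N, so I'll press on to the stop.

Emit:
play_rows(linear=[[0, 0, -0.003], [0, 0, -0.003], [0, 0, -0.002], [0, 0, 0], [0, 0, 0]], turn=[0, 0, 0, 0, 0])

```text
time: 4.72
tool_pos: [0.4813, -0.3711, 0.13]
tool_rot: [0.001, 0.991, 0.13, -0.0]
contact_force: [-10.5, 5.9, 16.7]
gripper_width: 0.003
grasp_force: 8.6
```

Emit:
play_rows(linear=[[0, 0, -0.001], [0, 0, 0], [0, 0, 0], [0, 0, 0]], turn=[0, 0, 0, 0])

```text
time: 5.22
tool_pos: [0.4813, -0.3711, 0.13]
tool_rot: [0.001, 0.991, 0.13, -0.0]
contact_force: [-11.4, 6.7, 19.6]
gripper_width: 0.0
grasp_force: 10.5
```

Height stays at 0.130 while the force rises, so the plunger is on its stop. Releasing and lifting clear.

Emit:
play_rows(linear=[[0, 0, 0.01], [0, 0, 0.02], [0, 0, 0.04], [0, 0, 0.05], [0, 0, 0.05], [0, 0, 0.05], [0, 0, 0]], turn=[0, 0, 0, 0, 0, 0, 0])

```text
time: 6.1
tool_pos: [0.4829, -0.3714, 0.3515]
tool_rot: [0.005, 0.991, 0.13, 0.004]
contact_force: [0.2, 0.1, 0.1]
gripper_width: 0.001
grasp_force: 0.0
```

Emit:
play_rows(linear=[[0.005, 0.05, 0], [0.005, 0.053, 0], [0.005, 0.053, 0], [0.005, 0.053, 0], [0.005, 0.053, 0], [0.005, 0.053, 0], [0.005, 0.053, 0], [0.005, 0.053, 0]], turn=[8.3, 8.3, 8.3, 8.3, 8.3, 8.3, 8.3, 8.3])

```text
time: 7.1
tool_pos: [0.521, 0.0529, 0.343]
tool_rot: [0.0, 0.757, 0.654, 0.0]
contact_force: [1.1, -0.6, -0.9]
gripper_width: 0.003
grasp_force: 0.0
```

Emit:
play_rows(linear=[[0, 0, 0], [0, 0, 0]], turn=[0, 0])

```text
time: 7.35
tool_pos: [0.521, 0.0509, 0.343]
tool_rot: [0.0, 0.759, 0.652, -0.0]
contact_force: [-1.0, 0.2, -0.8]
gripper_width: -0.003
grasp_force: 0.0
```

```bash
python3 - <<'E'
from h import *
s=state();print(s["tool_pos"],s["contact_force"],R.from_quat(np.roll(s["tool_rot"],-1)).as_matrix().round(3).tolist())
C=cam("wrist");im=grab_frame("wrist");cv2.imwrite("pics/w3.png",im[:,:,::-1]);print(C[2])
for t in("start_ring","stop_ring","rail_mid"):
  for d in trace("wrist",t)[:2]:
    ys,xs=np.nonzero(d["region"]); print(t,d["p"],d["location"],xs.min(),xs.max(),ys.min(),ys.max(),onz("wrist",d["location"],.177,C))
for n,px in(("side","435 164"),):
    im=grab_frame("side")[140:240,380:480]; m=(im[:,:,0]>130)&(im[:,:,1]<80); ys,xs=np.nonzero(m); print("knob rows",ys.min()+140,xs.mean()+380)
E
```

```text
[0.52102692 0.0508756  0.34295618] [-1.04996991  0.21932477 -0.78590844] [[0.151, 0.989, -0.0], [0.989, -0.151, -0.0], [-0.001, -0.0, -1.0]]
[0.53340396 0.13114632 0.48514917]
start_ring 0.68 [358.8, 135.1] 344 421 95 172 [0.56752974 0.11705005 0.177     ]
stop_ring 0.86 [385.8, 290.8] 340 406 267 333 [ 0.57749234 -0.03537184  0.177     ]
stop_ring 0.74 [376.2, 301.2] 361 394 281 320 [ 0.56689803 -0.04556991  0.177     ]
rail_mid 0.87 [491.0, 206.7] 291 639 30 399 [0.68270987 0.03604527 0.177     ]
rail_mid 0.7 [388.4, 132.0] 367 409 111 158 [0.59317027 0.11596208 0.177     ]
knob rows 146 432.8130841121495
```

View pics/w3.png

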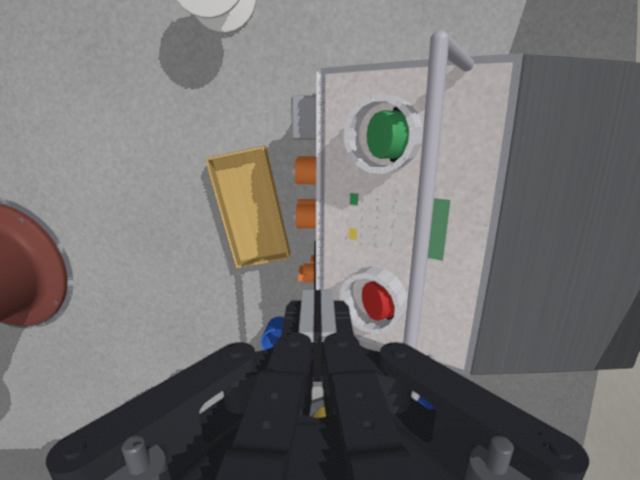

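Wrist view: green START ring around (382,133), STOP ring at (373,300), the rail running from (440,35) to (412,350), panel corners at (320,72), (521,57) and (470,373). The tray is in front at (250,207) and the bobbin at (215,10). Now I'll fit the machine pose to these.

```bash
cat > fit.py <<'E'
from h import *
from scipy.optimize import least_squares
a=np.radians(32);U=np.array([np.cos(a),0,np.sin(a)]);N=np.array([-np.sin(a),0,np.cos(a)])
def W(p,s,y,n): # slope coords -> world
    m=np.array([-.160,0,.130])+s*U+n*N+np.array([0,y,0]); c,d=np.cos(p[2]),np.sin(p[2])
    return np.array([p[0]+c*m[0]-d*m[1],p[1]+d*m[0]+c*m[1],m[2]])
if __name__=="__main__":
    CW=cam("wrist");L=.144/np.cos(a)
    obs=[("wrist",(320,72),lambda p:W(p,0,.14,0)),("wrist",(521,57),lambda p:W(p,L,.14,0)),("wrist",(470,373),lambda p:W(p,L,-.14,0)),
     ("wrist",(382,133.5),lambda p:W(p,p[3],.08,.013)),("wrist",(373,300),lambda p:W(p,p[3],-.08,.013)),
     ("side",(273,241),lambda p:W(p,p[3],.08,.011)),("side",(333,205.5),lambda p:W(p,p[3],-.08,.011)),("scene",(317.5,268.5),lambda p:W(p,p[3],-.08,.012)),
     ("wrist",(440,40),lambda p:W(p,p[3]+.062,.135,.09))]
    C={"wrist":CW,"side":cam("side"),"scene":cam("scene")}
    f=lambda p:np.concatenate([(proj(n,g(p),C[n])[0]-px)*(.5 if n=="wrist" else 1) for n,px,g in obs])
    r=least_squares(f,[.65,.05,-.15,.08],loss="soft_l1");p=r.x
    print(p.round(4),np.degrees(p[2]),f(p).reshape(-1,2).round(1).tolist())
    for y in(.08,-.08): print(W(p,p[3],y,0).round(4))
    cap=W(p,p[3],.08,.017);print("cap17",cap,proj("wrist",cap,CW),"rail",W(p,p[3]+.062,.08,.09))
    np.save("p.npy",p)
E
python3 fit.py
```

```text
[ 0.6812  0.0178 -0.1507  0.0707] -8.633874738207814 [[0.0, -1.6], [0.4, -1.6], [-0.3, 1.7], [-0.0, 1.0], [-0.1, 0.6], [0.2, 0.3], [-1.1, -0.9], [-3.6, 0.8], [-0.1, -0.4]]
[0.5943 0.1119 0.1675]
[ 0.5703 -0.0463  0.1675]
cap17 [0.58537836 0.11324137 0.18187548] [[380.18224383 135.6942268 ]] rail [0.59911578 0.11115547 0.27663799]
```

Emit:
play_rows(linear=[[-0.01, 0.037, 0], [-0.011, 0.038, 0], [0, 0, -0.04], [0, 0, -0.04], [0, 0, -0.04], [0, 0, -0.033], [0, 0, 0], [0, 0, 0]], turn=[0, 0, 0, 0, 0, 0, 0, 0], hand=0.0854)

```text
time: 8.6
tool_pos: [0.5011, 0.1258, 0.1919]
tool_rot: [0.001, 0.759, 0.651, 0.001]
contact_force: [0.6, 0.9, -0.9]
gripper_width: 1.0
grasp_force: 0.0
```

```bash
python3 - <<'E'
from fit import *
p=np.load("p.npy");s=state();t=np.array(s["tool_pos"]);b=W(p,p[3],.08,0);c,d=np.cos(p[2]),np.sin(p[2]);Rm=np.array([[c,d],[-d,c]])
print(t,s["contact_force"],s["gripper_width"],"rel machine axes",Rm@(t-b)[:2],t[2]-b[2])
im=grab_frame("side");cv2.imwrite("pics/s4.png",im[:,:,::-1]);w=grab_frame("wrist");cv2.imwrite("pics/w4.png",w[:,:,::-1])
a=cv2.resize(im[90:300,200:410],(400,400),interpolation=3);bb=cv2.resize(w,(400,300));bb=np.vstack([bb,np.zeros((100,400,3),np.uint8)])
cv2.imwrite("pics/crop4.png",np.hstack([a,bb])[:,:,::-1])
E
```

```text
[0.50106751 0.12582342 0.19194901] [ 0.59170415  0.94649165 -0.91758266] 1.0004655434098868 rel machine axes [-0.09425287 -0.00021726] 0.024490352313379093
```

View pics/crop4.png

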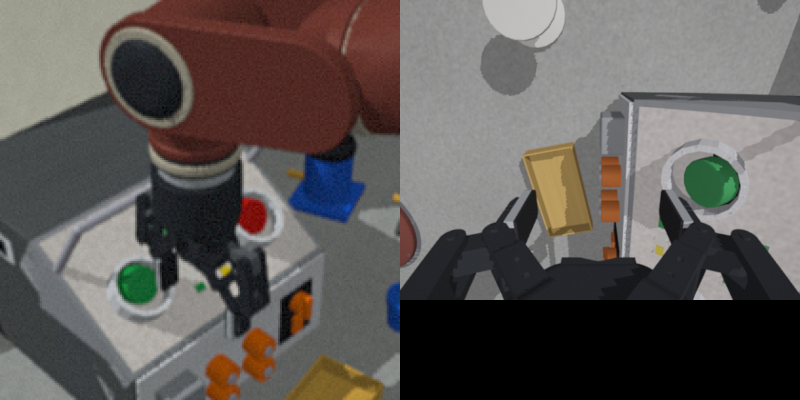

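The crop shows the open gripper in front of the rail. The machine-side finger, at crop (668,200), is just at the lower edge of the START ring, and nothing is touching. I'll slide in slowly.

Emit:
play_rows(linear=[[0.008, -0.0012, -0.003], [0.008, -0.0012, -0.003], [0.008, -0.0012, -0.002], [0, 0, 0], [0, 0, 0]], turn=[0, 0, 0, 0, 0])

```text
time: 9.32
tool_pos: [0.5234, 0.1226, 0.181]
tool_rot: [-0.001, 0.758, 0.652, -0.001]
contact_force: [-3.6, 0.3, -2.0]
gripper_width: 0.999
grasp_force: 0.0
```

```bash
python3 - <<'E'
from fit import *
p=np.load("p.npy");s=state();t=np.array(s["tool_pos"]);b=W(p,p[3],.08,0);c,d=np.cos(p[2]),np.sin(p[2]);Rm=np.array([[c,d],[-d,c]])
print(t,s["contact_force"],"rel machine axes",Rm@(t-b)[:2],t[2]-b[2])
w=grab_frame("wrist");C=cam("wrist");tr=np.array(t);x=np.array([c,d,0])
# expected finger back lower edge and pad edge at tip height TCP+13mm
for o in(.0425,.057):
  print(o,proj("wrist",t+o*x+[0,0,.013],C))
im=grab_frame("side")
a=cv2.resize(im[130:280,220:370],(400,400),interpolation=3);bb=cv2.resize(w[180:480,340:640],(400,400),interpolation=3)
cv2.imwrite("pics/crop5.png",np.hstack([a,bb])[:,:,::-1])
E
```

```text
[0.52335001 0.12257042 0.18098313] [-3.61525084  0.30641386 -1.9858262 ] rel machine axes [-7.17345437e-02 -8.83540736e-05] 0.01352446796804696
0.0425 [[414.29933972 321.65509655]]
0.057 [[447.12892412 321.405612  ]]
```

View pics/crop5.png

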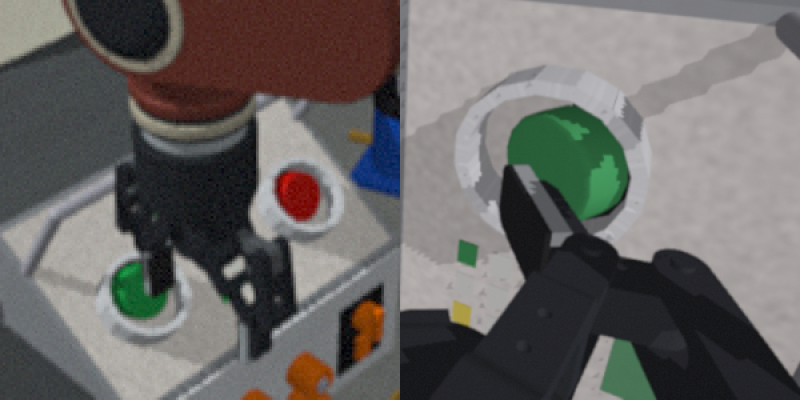

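The crop shows the tip over the lower half of the green cap. The knuckle is just touching the guard rail (-3.6 N). I'll back off 2 mm and go down, which takes the knuckle below the rail.

Emit:
play_rows(linear=[[-0.002, 0.0003, 0], [0, 0, -0.003], [0, 0, -0.002], [0, 0, 0], [0, 0, 0]], turn=[0, 0, 0, 0, 0])

```text
time: 10.05
tool_pos: [0.5223, 0.1228, 0.1774]
tool_rot: [0.0, 0.758, 0.652, 0.0]
contact_force: [0.9, -0.0, -0.1]
gripper_width: 0.997
grasp_force: 0.0
```

Free now. Down in 2 mm steps.

Emit:
play_rows(linear=[[0, 0, -0.002], [0, 0, -0.002], [0, 0, 0], [0, 0, 0]], turn=[0, 0, 0, 0])

```text
time: 10.55
tool_pos: [0.5221, 0.1229, 0.1733]
tool_rot: [-0.0, 0.758, 0.652, -0.0]
contact_force: [0.8, 0.9, -0.1]
gripper_width: 1.003
grasp_force: 0.0
```

Emit:
play_rows(linear=[[0.003, -0.0005, 0], [0.003, -0.0005, 0], [0, 0, 0], [0, 0, 0]], turn=[0, 0, 0, 0])

```text
time: 11.05
tool_pos: [0.524, 0.1227, 0.171]
tool_rot: [-0.004, 0.758, 0.652, -0.004]
contact_force: [-16.8, 2.4, 1.0]
gripper_width: 1.001
grasp_force: 0.0
```

Still the rail, from its front side. I'll back off to the free position and press straight down from there. The finger's back edge is over the cap about 8 mm below its centre.

Emit:
play_rows(linear=[[-0.003, 0.0005, 0], [-0.003, 0.0005, 0], [0, 0, 0], [0, 0, -0.001], [0, 0, -0.002], [0, 0, 0], [0, 0, 0]], turn=[0, 0, 0, 0, 0, 0, 0])

```text
time: 11.92
tool_pos: [0.5222, 0.1228, 0.1702]
tool_rot: [-0.0, 0.758, 0.652, -0.0]
contact_force: [-0.4, -0.7, 0.7]
gripper_width: 1.002
grasp_force: 0.0
```

Emit:
play_rows(linear=[[0, 0, -0.002], [0, 0, -0.002], [0, 0, 0], [0, 0, 0]], turn=[0, 0, 0, 0])

```text
time: 12.42
tool_pos: [0.5221, 0.1229, 0.1663]
tool_rot: [-0.0, 0.758, 0.652, -0.0]
contact_force: [-0.1, -0.2, -0.6]
gripper_width: 1.001
grasp_force: 0.0
```

Emit:
play_rows(linear=[[0, 0, -0.002], [0, 0, -0.002], [0, 0, 0], [0, 0, 0]], turn=[0, 0, 0, 0])

```text
time: 12.92
tool_pos: [0.5221, 0.1228, 0.1623]
tool_rot: [-0.0, 0.758, 0.652, -0.0]
contact_force: [-0.6, -0.4, -0.4]
gripper_width: 1.002
grasp_force: 0.0
```

```bash
python3 - <<'E'
from fit import *
s=state();t=np.array(s["tool_pos"]);print(t,s["contact_force"])
w=grab_frame("wrist");im=grab_frame("side")
a=cv2.resize(im[180:280,220:320],(400,400),interpolation=3);bb=cv2.resize(w[180:380,380:580],(400,400),interpolation=3)
cv2.imwrite("pics/crop6.png",np.hstack([a,bb])[:,:,::-1])
E
```

```text
[0.52214653 0.12284472 0.16226165] [-0.62680878 -0.41396504 -0.40961266]
```

View pics/crop6.png

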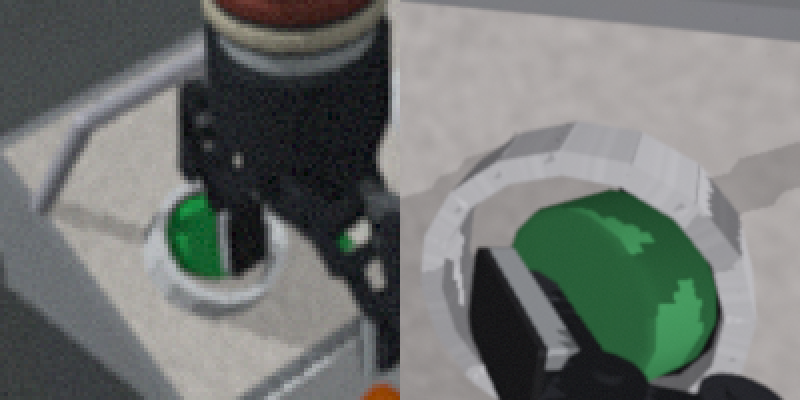

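The crop shows the fingertip is thin (pad side only). It is just beside the cap's lower edge, inside the ring, at crop (495,250), so it has to go about 5 mm further up-slope. Lower down, the knuckle may pass under the rail. I'll go down a little and then slide in.

Emit:
play_rows(linear=[[0, 0, -0.002], [0, 0, -0.002], [0, 0, 0], [0.002, -0.0003, 0], [0.001, -0.0002, 0], [0, 0, 0]], turn=[0, 0, 0, 0, 0, 0])

```text
time: 13.78
tool_pos: [0.5253, 0.1223, 0.1584]
tool_rot: [0.0, 0.758, 0.652, 0.0]
contact_force: [0.4, -0.4, 0.3]
gripper_width: 1.001
grasp_force: 0.0
```

```bash
python3 - <<'E'
from fit import *
s=state();print(s["tool_pos"],s["contact_force"],s["ft_torque"])
E
```

```text
[0.52528425 0.12234791 0.15835151] [ 0.40027765 -0.36965599  0.3318819 ] [ 0.00298177 -0.03718018  0.02449259]
```

Free at x = 0.525, past the earlier rail contact, so the knuckle goes under. Sliding on.

Emit:
play_rows(linear=[[0.002, -0.0003, 0], [0.001, -0.0002, 0], [0, 0, 0]], turn=[0, 0, 0])

```text
time: 14.15
tool_pos: [0.5272, 0.122, 0.1576]
tool_rot: [-0.001, 0.758, 0.652, -0.001]
contact_force: [-5.2, 0.3, 1.3]
gripper_width: 0.998
grasp_force: 2.4
```

```bash
python3 - <<'E'
from fit import *
s=state();print(s["tool_pos"],s["contact_force"],s["ft_torque"])
E
```

```text
[0.52718591 0.12201627 0.15762859] [-5.22407744  0.32452507  1.2645988 ] [ 0.13980275  0.75514502 -0.02395508]
```

The moment shows this contact is at the tip, on the cap's lower edge rather than the rail. Back off, rise 4 mm, slide in over the cap.

Emit:
play_rows(linear=[[-0.003, 0.0005, 0], [0, 0, 0.004], [0, 0, 0], [0.002, -0.0003, 0], [0.002, -0.0003, 0], [0, 0, 0]], turn=[0, 0, 0, 0, 0, 0])

```text
time: 14.9
tool_pos: [0.5261, 0.1221, 0.1598]
tool_rot: [-0.003, 0.758, 0.652, -0.003]
contact_force: [-8.4, 1.4, -4.6]
gripper_width: 1.0
grasp_force: 1.6
```

```bash
python3 - <<'E'
from fit import *
s=state();print(s["tool_pos"],s["contact_force"],s["ft_torque"])
E
```

```text
[0.52610843 0.12206392 0.15975625] [-8.42140314  1.41295119 -4.63195864] [ 0.2319705   0.96368409 -0.03381875]
```

At this height the knuckle meets the rail's underside while the tip meets the cap's edge. Lower is free of the rail, so I'll engage the cap's lower edge there and push along the button's axis (forward and down).

Emit:
play_rows(linear=[[-0.003, 0.0005, 0], [0, 0, -0.004], [0.003, -0.0005, 0], [0.002, -0.0003, 0], [0.0015, -0.0002, -0.002], [0, 0, 0]], turn=[0, 0, 0, 0, 0, 0])

```text
time: 15.65
tool_pos: [0.5307, 0.1216, 0.1553]
tool_rot: [-0.002, 0.758, 0.652, -0.002]
contact_force: [-10.0, 1.1, -0.7]
gripper_width: 0.997
grasp_force: 4.4
```

```bash
python3 - <<'E'
from fit import *
s=state();print(s["tool_pos"],s["contact_force"],s["ft_torque"],s["grasp_force"],s["gripper_width"])
E
```

```text
[0.53065036 0.12163831 0.15531674] [-10.02048848   1.09757985  -0.69133791] [0.18382055 1.071844   0.02353101] 4.448356702923775 0.9970149381466841
```

```bash
cat > capn.py <<'E'
from fit import *
p=np.load("p.npy")
def pose(t): # tool at t, vertical, yaw as now
    K,D,o,A=cam("wrist"); s=np.array(state()["tool_pos"]); return K,D,o+np.array(t)-s,A
def est(im,C,tag):
    h=cv2.cvtColor(im,cv2.COLOR_RGB2HSV); m=((h[:,:,0]>60)&(h[:,:,0]<90)&(h[:,:,1]>110)).astype(np.uint8)
    n,l,st,c=cv2.connectedComponentsWithStats(m); i=1+np.argmax(st[1:,4]); x,y,w,hh,ar=st[i]
    print(tag,"green L,R,top,bot",x,x+w-1,y,y+hh-1,ar)
    for nn in(6,10,13,15,17,19,21):
        th=np.linspace(0,2*np.pi,60); q=proj("wrist",[W(p,p[3]+.02*np.cos(a),.08+.02*np.sin(a),nn/1000) for a in th],C)
        r=proj("wrist",[W(p,p[3]+.032*np.cos(a),.08+.032*np.sin(a),.022) for a in th],C)
        print("  n",nn,q.min(0).round(1),q.max(0).round(1))
    print("  ringtop",r.min(0).round(1),r.max(0).round(1))
E
python3 - <<'E'
from capn import *
est(cv2.imread("pics/w3.png")[:,:,::-1].copy(),pose([0.52103,.05088,.34296]),"w3")
est(cv2.imread("pics/w4.png")[:,:,::-1].copy(),pose([0.50107,.12582,.19195]),"w4")
w=grab_frame("wrist");cv2.imwrite("pics/w7.png",w[:,:,::-1]);est(w,cam("wrist"),"now")
E
```

```text
w3 green L,R,top,bot 368 407 110 158 1612
  n 6 [365.8 112.7] [408.9 159.7]
  n 10 [364.  112.5] [407.4 160. ]
  n 13 [362.5 112.4] [406.3 160.3]
  n 15 [361.6 112.3] [405.5 160.5]
  n 17 [360.6 112.2] [404.7 160.7]
  n 19 [359.6 112.2] [403.9 160.9]
  n 21 [358.6 112.1] [403.1 161.1]
  ringtop [345.9  96.7] [417.3 175.3]
w4 green L,R,top,bot 455 542 250 331 5525
  n 6 [450.6 251.4] [532.2 322.1]
  n 10 [449.  253.8] [532.1 325.6]
  n 13 [447.8 255.6] [531.9 328.3]
  n 15 [446.9 256.9] [531.8 330.1]
  n 17 [446.  258.1] [531.7 332. ]
  n 19 [445.2 259.4] [531.6 333.9]
  n 21 [444.3 260.7] [531.5 335.9]
  ringtop [421.  237.2] [561.5 358.1]
now green L,R,top,bot 435 528 283 373 4497
  n 6 [414.4 283.3] [512.6 368.7]
  n 10 [411.6 287. ] [511.8 374.1]
  n 13 [409.5 289.9] [511.2 378.3]
  n 15 [408.  291.8] [510.8 381.2]
  n 17 [406.5 293.9] [510.3 384.1]
  n 19 [404.9 296. ] [509.9 387.1]
  n 21 [403.3 298.1] [509.4 390.1]
  ringtop [375.7 269. ] [547.4 417.6]
```

Emit:
play_rows(linear=[[0, 0, -0.002], [0.001, -0.0002, -0.002], [0, 0, 0], [0, 0, 0]], turn=[0, 0, 0, 0])

```text
time: 16.2
tool_pos: [0.5318, 0.1215, 0.1546]
tool_rot: [-0.002, 0.758, 0.652, -0.002]
contact_force: [-19.5, 1.6, 14.6]
gripper_width: 1.002
grasp_force: 13.4
```

```bash
python3 - <<'E'
from capn import *
s=state();print(s["tool_pos"],s["contact_force"],s["ft_torque"],s["grasp_force"])
w=grab_frame("wrist");cv2.imwrite("pics/w8.png",w[:,:,::-1]);est(w,cam("wrist"),"now")
E
```

```text
[0.53179133 0.12151472 0.1546102 ] [-19.50951174   1.64537912  14.57324722] [ 0.05490737  2.26631223 -0.11820927] 13.404616378247738
now green L,R,top,bot 435 526 284 373 4255
  n 6 [412.3 284.2] [510.7 370. ]
  n 10 [409.5 287.9] [509.9 375.4]
  n 13 [407.3 290.8] [509.2 379.6]
  n 15 [405.8 292.8] [508.8 382.5]
  n 17 [404.2 294.9] [508.3 385.4]
  n 19 [402.6 297. ] [507.8 388.5]
  n 21 [401.  299.2] [507.3 391.6]
  ringtop [373.4 269.9] [545.5 419.1]
```

The force along the button's axis is now 23 N, stiff, with its moment at the fingertip. The spring takes only 10 N at the bottom, so the button is on its stop. Holding.

Emit:
play_rows(linear=[[0, 0, 0], [0, 0, 0], [0, 0, 0], [0, 0, 0], [0, 0, 0], [0, 0, 0], [0, 0, 0], [0, 0, 0]], turn=[0, 0, 0, 0, 0, 0, 0, 0])

```text
time: 17.25
tool_pos: [0.5318, 0.1215, 0.1546]
tool_rot: [-0.002, 0.758, 0.652, -0.002]
contact_force: [-19.3, 0.7, 13.3]
gripper_width: 1.001
grasp_force: 13.4
```

Emit:
play_rows(linear=[[0, 0, 0], [0, 0, 0], [0, 0, 0], [0, 0, 0]], turn=[0, 0, 0, 0])

```text
time: 17.75
tool_pos: [0.5318, 0.1215, 0.1546]
tool_rot: [-0.002, 0.758, 0.652, -0.002]
contact_force: [-19.6, 0.7, 13.8]
gripper_width: 1.005
grasp_force: 13.4
```

```bash
python3 - <<'E'
from fit import *
w=grab_frame("wrist");im=grab_frame("side");cv2.imwrite("pics/s9.png",im[:,:,::-1])
a=cv2.resize(im[180:280,220:320],(400,400),interpolation=3);bb=cv2.resize(w[220:440,360:580],(400,400),interpolation=3)
cv2.imwrite("pics/crop9.png",np.hstack([a,bb])[:,:,::-1])
E
```

```text
(no output)
```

View pics/crop9.png

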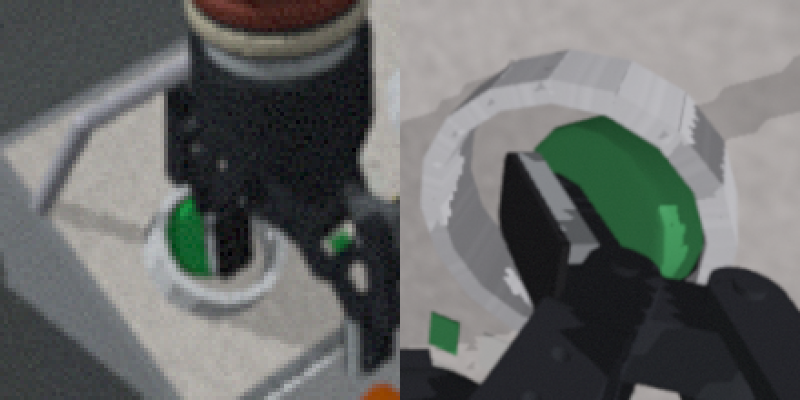

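The crop shows the cap sunk well below the ring's rim and the tip bearing on its lower part (crop (540,170)). It has been down for over 1.5 s. Releasing by backing out along the way I came in.

Emit:
play_rows(linear=[[-0.003, 0.0005, 0.002], [-0.004, 0.0006, 0.003], [-0.004, 0.0006, 0.001], [-0.003, 0.0005, 0], [0, 0, 0]], turn=[0, 0, 0, 0, 0])

```text
time: 18.48
tool_pos: [0.5201, 0.1232, 0.1587]
tool_rot: [0.0, 0.758, 0.652, 0.0]
contact_force: [-0.0, 0.6, 0.3]
gripper_width: 0.998
grasp_force: 0.0
```

Free and contact-less. Straight up a little, then back and up, away from the machine.

Emit:
play_rows(linear=[[0, 0, 0.01], [0, 0, 0.015], [-0.015, 0.002, 0.015], [-0.03, 0.004, 0.02], [-0.03, 0.004, 0.04], [-0.02, 0, 0.05], [0, 0, 0.05], [0, 0, 0]], turn=[0, 0, 0, 0, 0, 0, 0, 0])

```text
time: 19.48
tool_pos: [0.4262, 0.1335, 0.3656]
tool_rot: [0.003, 0.758, 0.652, 0.005]
contact_force: [-0.5, -0.1, 0.3]
gripper_width: 1.002
grasp_force: 0.0
```

```bash
python3 - <<'E'
from capn import *
s=state();print(s["tool_pos"],s["contact_force"])
for t,a,b in(("bobbin",(369,201),(270,396)),("tray",(287,263),(364,312)),("pot",(228,316),(412,252))):pass
old={"bobbin":(270,396),"tray":(364,312),"pot":(412,252),"start_ring":(268,249)}
im=grab_frame("side");cv2.imwrite("pics/s10.png",im[:,:,::-1])
for t in old: print(t,old[t],[(round(d["p"],2),d["location"]) for d in trace("side",t)][:2])
def g(im): 
    c=im[215:270,250:300]; h=cv2.cvtColor(np.ascontiguousarray(c),cv2.COLOR_RGB2HSV); m=(h[:,:,0]>60)&(h[:,:,0]<90)&(h[:,:,1]>110); ys,xs=np.nonzero(m); return xs.min()+250,xs.max()+250,ys.min()+215,ys.max()+215,m.sum()
print("before",g(cv2.imread("pics/side0.png")[:,:,::-1]),"pressed",g(cv2.imread("pics/s9.png")[:,:,::-1]),"now",g(im))
E
```

```text
[0.42617974 0.13351349 0.36560414] [-0.47200051 -0.07376356  0.28904045]
bobbin (270, 396) [(0.97, [270.4, 395.4])]
tray (364, 312) [(0.74, [366.9, 310.0])]
pot (412, 252) [(0.57, [413.3, 250.1])]
start_ring (268, 249) [(0.82, [267.8, 249.7])]
before (np.int64(262), np.int64(282), np.int64(228), np.int64(248), np.int64(339)) pressed (np.int64(262), np.int64(296), np.int64(223), np.int64(248), np.int64(144)) now (np.int64(262), np.int64(282), np.int64(229), np.int64(248), np.int64(335))
```

```bash
python3 - <<'E'
from capn import *
th=np.linspace(0,2*np.pi,180)
def circ(r,n,d): return [W(p,p[3]+r*np.cos(a),.08+r*np.sin(a),n)+d for a in th]
for tag,t,ring,green in(("released",(.5221,.1228,.1623),(391,557.5,241),(539,274)),("pressed",(.5318,.1215,.1546),(372,545,247.5),(526.5,283.5))):
    C=pose(t)
    def f(d):
        q=np.vstack([proj("wrist",circ(.032,n,d),C) for n in(0,.022)]); return [q[:,0].min()-ring[0],q[:,0].max()-ring[1],q[:,1].min()-ring[2]]
    d=least_squares(f,[0,0,0]).x; print(tag,d.round(4))
    for n in(.004,.006,.008,.01,.012,.014,.016,.018,.02):
        q=proj("wrist",circ(.02,n,d),C); print("  n",n,q.max(0).round(1)[0]-green[0],q.min(0).round(1)[1]-green[1])
E
```

```text
released [-0.0005  0.002   0.    ]
  n 0.004 -16.0 -3.8999999999999773
  n 0.006 -16.200000000000045 -2.3000000000000114
  n 0.008 -16.399999999999977 -0.6999999999999886
  n 0.01 -16.600000000000023 1.0
  n 0.012 -16.899999999999977 2.6999999999999886
  n 0.014 -17.100000000000023 4.399999999999977
  n 0.016 -17.299999999999955 6.199999999999989
  n 0.018 -17.600000000000023 8.0
  n 0.02 -17.899999999999977 9.899999999999977
pressed [-0.0004  0.002   0.0002]
  n 0.004 -16.100000000000023 -5.300000000000011
  n 0.006 -16.5 -3.5
  n 0.008 -16.899999999999977 -1.6999999999999886
  n 0.01 -17.30000000000001 0.10000000000002274
  n 0.012 -17.69999999999999 2.0
  n 0.014 -18.19999999999999 4.0
  n 0.016 -18.600000000000023 6.0
  n 0.018 -19.100000000000023 8.0
  n 0.02 -19.600000000000023 10.100000000000023
```

```bash
python3 - <<'E'
from capn import *
C=cam("side")
def prof(f):
    im=cv2.imread(f).astype(float); g=im[:,:,1]-im[:,:,2]; out=[]
    for x in range(262,275):
        col=g[222:252,x]; k=np.nonzero(col>30)[0]
        if len(k)<3: out.append((x,0,0)); continue
        def sub(i,j): return i+(30-col[i])/(col[j]-col[i])*(j-i)
        out.append((x,round(222+sub(k[0]-1,k[0]),1),round(222+sub(k[-1]+1,k[-1]),1)))
    return out
for f in("side0","s9","s10"): print(f,prof(f"pics/{f}.png"))
th=np.linspace(0,2*np.pi,180)
for n in(.006,.01,.013,.017,.021):
    q=proj("side",[W(p,p[3]+.02*np.cos(a),.08+.02*np.sin(a),n) for a in th],C); print(n,q.min(0).round(1),q.max(0).round(1),[round(q[np.abs(q[:,0]-x)<1][:,1].min(),1) for x in(266,270,274)])
# wrist w4 row profile
w=cv2.imread("pics/w4.png");C4=pose((.50107,.12582,.19195))
y=int(proj("wrist",W(p,p[3],.08,.015),C4)[0,1]);print(y,[(x,w[y,x].tolist()) for x in range(440,575,6)])
for nn,r in((0,.032),(.022,.032),(.022,.027),(.013,.02),(.017,.02)):
    q=proj("wrist",[W(p,p[3]+s*r,.08,nn) for s in(-1,1)],C4);print(nn,r,q.round(1).tolist())
E
```

```text
side0 [(262, np.float64(234.6), np.float64(240.4)), (263, np.float64(232.7), np.float64(243.4)), (264, np.float64(231.1), np.float64(244.5)), (265, np.float64(230.1), np.float64(246.4)), (266, np.float64(229.2), np.float64(246.9)), (267, np.float64(228.6), np.float64(247.5)), (268, np.float64(228.4), np.float64(247.9)), (269, np.float64(228.2), np.float64(248.0)), (270, np.float64(228.0), np.float64(248.5)), (271, np.float64(227.9), np.float64(248.7)), (272, np.float64(228.2), np.float64(248.9)), (273, np.float64(228.4), np.float64(249.0)), (274, np.float64(228.5), np.float64(249.0))]
s9 [(262, np.float64(234.5), np.float64(240.0)), (263, np.float64(232.3), np.float64(243.9)), (264, np.float64(231.0), np.float64(244.7)), (265, np.float64(230.0), np.float64(246.4)), (266, np.float64(229.1), np.float64(247.1)), (267, np.float64(228.5), np.float64(247.7)), (268, np.float64(229.1), np.float64(248.2)), (269, np.float64(232.0), np.float64(248.5)), (270, np.float64(233.6), np.float64(248.6)), (271, np.float64(242.1), np.float64(248.6)), (272, 0, 0), (273, 0, 0), (274, 0, 0)]
s10 [(262, np.f
[... 1068 characters left out ...]
 [144, 145, 149]), (452, [145, 145, 150]), (458, [56, 94, 40]), (464, [55, 95, 39]), (470, [59, 96, 43]), (476, [56, 94, 40]), (482, [57, 95, 40]), (488, [56, 95, 40]), (494, [56, 95, 39]), (500, [57, 97, 40]), (506, [58, 96, 41]), (512, [57, 97, 41]), (518, [65, 110, 46]), (524, [95, 154, 69]), (530, [94, 154, 68]), (536, [68, 115, 49]), (542, [36, 54, 25]), (548, [180, 176, 176]), (554, [180, 176, 177]), (560, [166, 168, 173]), (566, [168, 169, 174]), (572, [167, 168, 173])]
0 0.032 [[431.8, 270.5], [557.5, 297.2]]
0.022 0.032 [[421.0, 284.7], [559.4, 317.0]]
0.022 0.027 [[430.4, 286.9], [547.1, 314.2]]
0.013 0.02 [[447.8, 283.6], [530.8, 302.2]]
0.017 0.02 [[446.1, 286.4], [530.6, 305.7]]
```

The side view shows that the cap did not move: its left edge is unchanged to 0.3 px, where a 7 mm press would shift it more than 1 px. The tip only jammed beside the cap, so the press has to be redone with the tool leaning. I'll test whether leaning can be had at the limit of reach, high above everything.

Emit:
play_rows(linear=[[0, 0, 0.05], [0.06, -0.009, 0.01], [0.06, -0.009, 0], [0.06, -0.009, 0], [0.06, -0.009, 0], [0.06, -0.009, 0], [0.06, -0.009, 0], [0.06, -0.009, 0]], turn=[0, 0, 0, 0, 0, 0, 0, 0], hand=0)

```text
time: 20.72
tool_pos: [0.8463, 0.0698, 0.4158]
tool_rot: [-0.001, 0.759, 0.652, -0.001]
contact_force: [1.1, 0.6, 1.8]
gripper_width: 0.003
grasp_force: 0.0
```

Emit:
play_rows(linear=[[0.06, -0.005, 0], [0.06, -0.005, 0], [0.06, -0.005, 0], [0, 0, 0]], turn=[0, 0, 0, 0])

```text
time: 21.22
tool_pos: [0.9555, 0.0527, 0.3824]
tool_rot: [0.007, 0.759, 0.651, 0.01]
contact_force: [0.4, -0.3, -1.2]
gripper_width: -0.001
grasp_force: 0.0
```

```bash
python3 - <<'E'
from h import *
s=state();print(s["time"],s["tool_pos"],np.round(s["joint_pos"],3),R.from_quat(np.roll(s["tool_rot"],-1)).as_matrix()[:,2].round(3))
E
```

```text
21.225 [0.9555035  0.05274204 0.38239063] [-0.023  1.021  0.063  0.003  2.034  0.131] [ 0.024  0.003 -1.   ]
```

Emit:
play_rows(linear=[[0.06, 0, 0], [0.06, 0, 0], [0.06, 0, 0], [0.06, 0, 0], [0, 0, 0]], turn=[0, 0, 0, 0, 0])

```text
time: 21.85
tool_pos: [1.0218, 0.0457, 0.3249]
tool_rot: [0.052, 0.756, 0.649, 0.067]
contact_force: [0.2, -0.2, -0.5]
gripper_width: 0.003
grasp_force: 0.0
```

```bash
python3 - <<'E'
from h import *
s=state();print(s["time"],s["tool_pos"],np.round(s["joint_pos"],3),R.from_quat(np.roll(s["tool_rot"],-1)).as_matrix()[:,2].round(3))
E
```

```text
21.85 [1.02175455 0.04569558 0.32485887] [-0.032  1.088  0.058  0.015  1.827  0.124] [ 0.169  0.009 -0.986]
```

Emit:
play_rows(linear=[[-0.05, 0, 0.02], [-0.05, 0, 0], [0, 0, 0]], turn=[0, 0, 0])

```text
time: 22.22
tool_pos: [0.9389, 0.0464, 0.341]
tool_rot: [0.05, 0.756, 0.65, 0.065]
contact_force: [1.6, -0.0, -0.5]
gripper_width: -0.002
grasp_force: 0.0
```

```bash
python3 - <<'E'
from h import *
s=state();print(s["time"],s["tool_pos"],np.round(s["joint_pos"],3),R.from_quat(np.roll(s["tool_rot"],-1)).as_matrix()[:,2].round(3))
E
```

```text
22.225 [0.93886344 0.04637101 0.34099226] [-0.034  0.705  0.623  0.015  1.65   0.119] [ 0.163  0.009 -0.987]
```

Leaning obtained at the reach limit persists when coming back, and it tilts the right way (tip forward). I'll check what stands behind the machine before going for more.

```bash
python3 - <<'E'
from h import *
for px in((5,370),(100,305),(170,258),(340,140),(400,60)): print("side",px,onz("side",px,0).round(2))
for px in((470,478),(560,330),(625,210)): print("scene",px,onz("scene",px,0).round(2))
E
```

```text
side (5, 370) [0.89 0.54 0.  ]
side (100, 305) [0.89 0.34 0.  ]
side (170, 258) [0.88 0.16 0.  ]
side (340, 140) [ 0.87 -0.52  0.  ]
side (400, 60) [ 1.04 -1.21  0.  ]
scene (470, 478) [ 0.99 -0.11  0.  ]
scene (560, 330) [0.99 0.3  0.  ]
scene (625, 210) [0.98 0.83 0.  ]
```

Emit:
play_rows(linear=[[-0.02, 0, 0.05], [0, 0, 0.05], [0.03, 0, 0.02], [0.06, 0, 0], [0.06, 0, 0], [0.06, 0, 0], [0.06, 0, 0], [0, 0, 0]], turn=[0, 0, 0, 0, 0, 0, 0, 0])

```text
time: 23.22
tool_pos: [1.0355, 0.039, 0.3828]
tool_rot: [0.09, 0.75, 0.645, 0.115]
contact_force: [-1.7, 0.6, 1.4]
gripper_width: -0.002
grasp_force: 0.0
```

```bash
python3 - <<'E'
from h import *
s=state();print(s["time"],s["tool_pos"],np.round(s["joint_pos"],4),R.from_quat(np.roll(s["tool_rot"],-1)).as_matrix()[:,2].round(3),s["contact_force"])
E
```

```text
23.225 [1.03551914 0.03896896 0.38278995] [-0.041   1.0376  0.055   0.026   1.7574  0.119 ] [ 0.288  0.014 -0.957] [-1.67159222  0.57908673  1.38775647]
```

Emit:
play_rows(linear=[[-0.05, 0, 0.05], [-0.03, 0, 0.05], [0.05, 0, 0.02], [0.06, 0, 0], [0.06, 0, 0], [0.06, 0, 0], [0.06, 0, 0], [-0.05, 0, 0.05]], turn=[0, 0, 0, 0, 0, 0, 0, 0])

```text
time: 24.22
tool_pos: [1.0325, 0.0321, 0.406]
tool_rot: [0.12, 0.744, 0.638, 0.155]
contact_force: [3.4, -0.8, -8.3]
gripper_width: 0.001
grasp_force: 0.0
```

```bash
python3 - <<'E'
from h import *
s=state();print(s["time"],s["tool_pos"],np.round(s["joint_pos"],4),R.from_quat(np.roll(s["tool_rot"],-1)).as_matrix()[:,2].round(3),s["contact_force"])
E
```

```text
24.225 [1.03250262 0.03205219 0.40598267] [-0.0517  0.8601  0.3133  0.0398  1.5754  0.1096] [ 0.384  0.02  -0.923] [ 3.42640364 -0.8392207  -8.25251701]
```

Emit:
play_rows(linear=[[-0.02, 0, 0.05], [0.05, 0, 0.02], [0.06, 0, 0], [0.06, 0, 0], [0.06, 0, 0], [0.06, 0, 0], [0.06, 0, 0], [-0.05, 0, 0.05]], turn=[0, 0, 0, 0, 0, 0, 0, 0])

```text
time: 25.22
tool_pos: [1.088, 0.0262, 0.4028]
tool_rot: [0.175, 0.728, 0.624, 0.224]
contact_force: [3.7, 0.4, -9.3]
gripper_width: 0.002
grasp_force: 0.0
```

```bash
python3 - <<'E'
from h import *
s=state();print(s["time"],s["tool_pos"],np.round(s["joint_pos"],4),R.from_quat(np.roll(s["tool_rot"],-1)).as_matrix()[:,2].round(3),s["contact_force"])
E
```

```text
25.225 [1.08799475 0.02618968 0.40283522] [-0.0586  0.8807  0.3262  0.0573  1.3602  0.1002] [ 0.545  0.024 -0.838] [ 3.65110481  0.35120798 -9.2985307 ]
```

The lean is now 33.1°, and its azimuth needs -11° of turn. Going back over the rail at height to the button's axis, fingers shut.

Emit:
play_rows(linear=[[-0.05, 0.009, 0.01], [-0.055, 0.009, 0.01], [-0.055, 0.009, 0], [-0.055, 0.009, 0], [-0.055, 0.009, 0], [-0.055, 0.009, 0], [-0.055, 0.009, 0], [-0.055, 0.009, 0]], turn=[-2, -2, -2, -2, -1.5, -1.5, 0, 0])

```text
time: 26.22
tool_pos: [0.6445, 0.0996, 0.4822]
tool_rot: [0.217, 0.777, 0.546, 0.226]
contact_force: [0.3, 0.6, 0.5]
gripper_width: 0.0
grasp_force: 0.0
```

Emit:
play_rows(linear=[[-0.055, 0.009, 0], [-0.055, 0.009, 0], [0, 0, 0]], turn=[0, 0, 0])

```text
time: 26.6
tool_pos: [0.5337, 0.1181, 0.484]
tool_rot: [0.217, 0.776, 0.546, 0.229]
contact_force: [0.5, 0.1, 0.3]
gripper_width: 0.0
grasp_force: 0.0
```

```bash
cat > rel.py <<'E'
from fit import *
p=np.load("p.npy")
def rel():
    s=state();t=np.array(s["tool_pos"]);M=R.from_quat(np.roll(s["tool_rot"],-1)).as_matrix()
    c,d=np.cos(p[2]),np.sin(p[2]);Z=np.array([[c,-d,0],[d,c,0],[0,0,1]]);u,y,n=Z@U,Z[:,1],Z@N
    v=t-W(p,p[3],.08,0); print("t",s["time"],"pos",t.round(4),"u,y,n mm",(np.array([u@v,y@v,n@v])*1e3).round(1),"az dev",np.degrees(np.arctan2(M[1,2],M[0,2])-p[2]).round(1),"lean",np.degrees(np.arccos(-M[2,2])).round(1),"F",np.round(s["contact_force"],1),"Faxial",round(float(n@s["contact_force"]),1))
    return u,y,n
E
python3 -c "
from rel import *
u,y,n=rel();print('u',u,'n',n);print('L150',W(p,p[3]+.002,.08,.15),state()['joint_pos'])"
```

```text
t 26.6 pos [0.5337 0.1181 0.484 ] u,y,n mm [116.1  -3.  300.7] az dev 0.2 lean 36.8 F [0.5 0.1 0.3] Faxial 0.0
u [ 0.83843784 -0.12730889  0.52991926] n [-0.52391411  0.07955142  0.8480481 ]
L150 [0.51737466 0.12356709 0.29572572] [ 0.18028606 -0.54372371  1.78802502 -0.20161391  1.28703285  0.519428  ]
```

Emit:
play_rows(linear=[[-0.008, 0.002, -0.05], [-0.008, 0.003, -0.05], [0, 0, -0.05], [0, 0, -0.038], [0, 0, 0], [0, 0, 0]], turn=[0, 0, 0, 0, 0, 0])

```text
time: 27.35
tool_pos: [0.522, 0.1223, 0.2921]
tool_rot: [0.216, 0.777, 0.546, 0.225]
contact_force: [0.4, 0.6, 0.3]
gripper_width: -0.001
grasp_force: 0.0
```

```bash
python3 - <<'E'
from rel import *
u,y,n=rel();C=cam("wrist");w=grab_frame("wrist");cv2.imwrite("pics/w11.png",w[:,:,::-1])
h=cv2.cvtColor(w,cv2.COLOR_RGB2HSV); m=((h[:,:,0]>60)&(h[:,:,0]<90)&(h[:,:,1]>110)).astype(np.uint8)
k,l,st,c=cv2.connectedComponentsWithStats(m); b=W(p,p[3],.08,0)
for i in np.argsort(-st[1:,4])[:3]+1:
    x,yy,ww,hh,a=st[i];px=(x+ww/2-.5,yy+hh/2-.5)
    o,d=ray("wrist",px,C);out=[]
    for nn in(.013,.017,.021):
        q=o+d*((b+n*nn-o)@n)/(d@n)-b; out.append((round(u@q*1e3,1),round(y@q*1e3,1)))
    print(st[i],px,out)
for q in(.013,.017,.021): print(proj("wrist",W(p,p[3],.08,q),C))
for d in trace("wrist","start_ring")[:2]:
    ys,xs=np.nonzero(d["region"]);print("ring",d["p"],xs.min(),xs.max(),ys.min(),ys.max())
th=np.linspace(0,2*np.pi,90);q=np.vstack([proj("wrist",[W(p,p[3]+.032*np.cos(a),.08+.032*np.sin(a),z) for a in th],C) for z in(0,.022)]);print("ring model",q.min(0),q.max(0))
E
```

```text
t 27.35 pos [0.522  0.1223 0.2921] u,y,n mm [  4.1  -0.5 144.4] az dev -0.1 lean 36.4 F [0.4 0.6 0.3] Faxial 0.1
[ 281  201   50   50 1872] (np.float64(305.5), np.float64(225.5)) [(np.float64(4.9), np.float64(2.7)), (np.float64(5.0), np.float64(3.8)), (np.float64(5.0), np.float64(4.9))]
[276 290   9  10  72] (np.float64(280.0), np.float64(294.5)) [(np.float64(-29.7), np.float64(-54.1)), (np.float64(-29.1), np.float64(-52.1)), (np.float64(-28.6), np.float64(-50.2))]
[[300.33248698 229.77754253]]
[[300.47344662 231.13418867]]
[[300.61830618 232.52805051]]
ring 0.92 259 339 187 268
ring model [260.55609102 188.81107915] [340.11968023 269.69921391]
```

The wrist view (numbers) puts the cap at u = +5, y = +3 mm, and the ring agrees with the model within 1 mm. The tip is already on that axis, so I advance along it to 30 mm out.

Emit:
play_rows(linear=[[0.021, -0.003, -0.034], [0.021, -0.003, -0.034], [0.011, -0.001, -0.018], [0.006, -0.001, -0.01], [0, 0, 0], [0, 0, 0]], turn=[0, 0, 0, 0, 0, 0])

```text
time: 28.2
tool_pos: [0.5801, 0.1144, 0.1935]
tool_rot: [0.216, 0.777, 0.547, 0.224]
contact_force: [0.7, 0.7, 0.6]
gripper_width: 0.001
grasp_force: 0.0
```

```bash
python3 -c "
from rel import *
rel()"
```

```text
t 28.2 pos [0.5801 0.1144 0.1935] u,y,n mm [ 1.6  0.4 29.8] az dev -0.1 lean 36.3 F [0.7 0.7 0.6] Faxial 0.2
```

Emit:
play_rows(linear=[[0.0034, -0.0002, -0.0026], [0.0021, -0.0003, -0.0034], [0, 0, 0], [0, 0, 0]], turn=[0, 0, 0, 0])

```text
time: 28.7
tool_pos: [0.586, 0.114, 0.1881]
tool_rot: [0.216, 0.777, 0.547, 0.225]
contact_force: [-5.3, 0.4, 6.3]
gripper_width: -0.002
grasp_force: 3.7
```

Emit:
play_rows(linear=[[0.001, -0.0002, -0.0017], [0.001, -0.0002, -0.0017], [0, 0, 0], [0, 0, 0]], turn=[0, 0, 0, 0])

```text
time: 29.2
tool_pos: [0.5886, 0.1137, 0.1868]
tool_rot: [0.217, 0.777, 0.547, 0.226]
contact_force: [-11.3, -0.4, 14.4]
gripper_width: -0.001
grasp_force: 8.5
```

```bash
python3 -c "
from rel import *
rel()"
```

```text
t 29.2 pos [0.5886 0.1137 0.1868] u,y,n mm [ 5.3  1.  19.6] az dev -0.1 lean 36.5 F [-11.3  -0.4  14.4] Faxial 18.1
```

```bash
cat > prof.py <<'E'
import cv2,numpy as np
def prof(im,a=260,b=284):
    im=im.astype(float); g=im[:,:,1]-im[:,:,2]; out={}
    for x in range(a,b):
        k=np.nonzero(g[222:254,x]>30)[0]
        if len(k)>2: out[x]=(int(k[0]+222),int(k[-1]+222))
    return out
E
python3 - <<'E'
from rel import *
from prof import *
rel();s=state();print(s["ft_torque"])
im=grab_frame("side")[:,:,::-1];cv2.imwrite("pics/s12.png",im)
print("now",prof(im));print("rel",prof(cv2.imread("pics/s10.png")))
w=grab_frame("wrist");cv2.imwrite("pics/w12.png",w[:,:,::-1])
h=cv2.cvtColor(w,cv2.COLOR_RGB2HSV); m=((h[:,:,0]>60)&(h[:,:,0]<90)&(h[:,:,1]>110)).astype(np.uint8)
k,l,st,c=cv2.connectedComponentsWithStats(m);i=1+np.argmax(st[1:,4]);print(st[i])
C=cam("wrist");th=np.linspace(0,2*np.pi,90)
for z in(.006,.01,.014,.018,.022):
    q=proj("wrist",[W(p,p[3]+.005+.02*np.cos(a),.08+.02*np.sin(a),z) for a in th],C);print(z,q.min(0).round(),q.max(0).round())
E
```

```text
t 29.2 pos [0.5886 0.1137 0.1868] u,y,n mm [ 5.3  1.  19.6] az dev -0.1 lean 36.5 F [-11.3  -0.4  14.4] Faxial 18.1
[-0.17144526  0.44625742 -0.19140388]
now {262: (235, 240), 263: (233, 243), 264: (231, 244), 265: (231, 246), 266: (230, 247), 267: (229, 247), 268: (229, 247), 269: (229, 248), 270: (242, 248), 271: (242, 248), 272: (241, 248), 273: (242, 248), 274: (242, 248), 275: (243, 247), 276: (242, 247), 277: (242, 246), 278: (241, 245), 279: (241, 243)}
rel {262: (235, 240), 263: (233, 243), 264: (232, 244), 265: (231, 246), 266: (230, 246), 267: (229, 247), 268: (229, 247), 269: (229, 248), 270: (228, 248), 271: (228, 248), 272: (229, 248), 273: (229, 248), 274: (229, 249), 275: (229, 248), 276: (230, 248), 277: (230, 247), 278: (230, 247), 279: (231, 246), 280: (232, 245), 281: (233, 244), 282: (234, 241)}
[ 280  257   79   61 2445]
0.006 [275. 259.] [354. 330.]
0.01 [275. 262.] [356. 334.]
0.014 [275. 265.] [357. 339.]
0.018 [274. 268.] [359. 343.]
0.022 [274. 272.] [360. 348.]
```

Emit:
play_rows(linear=[[-0.001, 0.0002, 0.0017], [0, 0, 0]], turn=[0, 0])

```text
time: 29.55
tool_pos: [0.5874, 0.1139, 0.1874]
tool_rot: [0.217, 0.777, 0.547, 0.225]
contact_force: [-5.6, 0.6, 8.4]
gripper_width: 0.0
grasp_force: 4.4
```

Emit:
play_rows(linear=[[-0.001, 0.0002, 0.0017], [0, 0, 0]], turn=[0, 0])

```text
time: 29.8
tool_pos: [0.5859, 0.1141, 0.1882]
tool_rot: [0.216, 0.777, 0.547, 0.225]
contact_force: [-5.2, 1.0, 7.5]
gripper_width: -0.001
grasp_force: 3.6
```

Emit:
play_rows(linear=[[-0.001, 0.0002, 0.0017], [0, 0, 0]], turn=[0, 0])

```text
time: 30.05
tool_pos: [0.5845, 0.1143, 0.1888]
tool_rot: [0.216, 0.777, 0.547, 0.224]
contact_force: [-3.5, 1.1, 6.1]
gripper_width: 0.006
grasp_force: 2.9
```

Emit:
play_rows(linear=[[-0.001, 0.0002, 0.0017], [0, 0, 0]], turn=[0, 0])

```text
time: 30.3
tool_pos: [0.5832, 0.1144, 0.1895]
tool_rot: [0.215, 0.777, 0.547, 0.224]
contact_force: [-3.3, 2.5, 5.5]
gripper_width: 0.001
grasp_force: 2.2
```

```bash
python3 - <<'E'
from rel import *
rel()
im=cv2.imread("pics/s12.png").astype(int)
for y in range(212,266,2):
    r=""
    for x in range(246,306):
        b,g,rr=im[y,x]; r+="G" if g-rr>30 else ("#" if g<50 else ("+" if g<110 else ("." if g<160 else " ")))
    print(y,r)
E
```

```text
t 30.3 pos [0.5832 0.1144 0.1895] u,y,n mm [ 2.1  0.8 24.7] az dev -0.1 lean 36.2 F [-3.3  2.5  5.5] Faxial 6.6
212                       .+####++++#################++++++...++
214                        +###########################+++++++..
216                        +##############################++++++
218 .                     ..+################################+++
220                         ...+################################
222                            +################################
224                           .+################################
226                          .+#################################
228                     .++++###################################
230                  .++GGGG#+++++##############################
232 .               .+GGGGG+++++++##############################
234 ...        .....+GGGGG++++#+..+#############################
236 ......... ......GGGGGG++##+...+#############################
238 ............   .GGGGGGG++...+#############################++
240      ......    .GGGGGGG+..+###############################++
242                 +GGGGGGGGGGGG+GGGG++##############++++++++++
244                 .+GGGGGGGGGGGGGGG...+###########++++++++++++
246                   .GGGGGGGGGGGGG.....++########+++##++++++++
248                    ..++GGGGGG+...........++############+++++
250                        ................   ..++###########+++
252                ......      .........     ......+++#######+++
254 ..             ..........            .............++++++....
256 ....             ......+++++...++++++.......................
258 .....               .....++++++++...........................
260 .......                   ..................................
262 +++....                            ........................+
264 +++++....                              .................++++
```

The unloading curve is the button's spring: 18 N at n = 19.6, then 10.1, 9.2, 7.1 and 6.6 N at 20.7, 22.2, 23.4 and 24.7 mm. That is 1 N/mm with a hard stop at about 20.6 mm, so the tip is on the button. Pressing fully and holding.

Emit:
play_rows(linear=[[0.002, -0.0004, -0.0034], [0.002, -0.0004, -0.0034], [0.0003, 0, -0.0005], [0, 0, 0], [0, 0, 0], [0, 0, 0], [0, 0, 0], [0, 0, 0]], turn=[0, 0, 0, 0, 0, 0, 0, 0])

```text
time: 31.3
tool_pos: [0.588, 0.1135, 0.185]
tool_rot: [0.216, 0.777, 0.547, 0.224]
contact_force: [-17.7, 1.2, 19.1]
gripper_width: -0.0
grasp_force: 12.3
```

Emit:
play_rows(linear=[[0, 0, 0], [0, 0, 0], [0, 0, 0], [0, 0, 0], [0, 0, 0], [0, 0, 0], [0, 0, 0], [0, 0, 0]], turn=[0, 0, 0, 0, 0, 0, 0, 0])

```text
time: 32.3
tool_pos: [0.588, 0.1135, 0.185]
tool_rot: [0.216, 0.777, 0.547, 0.224]
contact_force: [-18.0, 0.7, 17.7]
gripper_width: -0.0
grasp_force: 12.3
```

```bash
python3 -c "
from rel import *
rel()"
```

```text
t 32.3 pos [0.588  0.1135 0.185 ] u,y,n mm [ 3.8  0.7 18.3] az dev -0.2 lean 36.3 F [-18.    0.7  17.7] Faxial 24.4
```

Axial force of 24 N was held for over 1.5 s, well past the spring's 10 N. Releasing along the axis and backing away.

Emit:
play_rows(linear=[[-0.003, 0.0005, 0.005], [-0.004, 0.0006, 0.007], [-0.008, 0.001, 0.013], [-0.016, 0.002, 0.026], [-0.02, 0.003, 0.035], [-0.02, 0.003, 0.035], [0, 0, 0.03], [0, 0, 0]], turn=[0, 0, 0, 0, 0, 0, 0, 0])

```text
time: 33.3
tool_pos: [0.5169, 0.1235, 0.3371]
tool_rot: [0.217, 0.777, 0.546, 0.226]
contact_force: [0.6, -0.3, 0.3]
gripper_width: -0.0
grasp_force: 0.0
```

```bash
python3 - <<'E'
from rel import *
from prof import *
rel();im=grab_frame("side")[:,:,::-1];a=prof(im);b=prof(cv2.imread("pics/side0.png"));print("cap px change",max(abs(a[x][i]-b[x][i]) for x in a if x in b for i in(0,1)))
for t in("bobbin","tray","pot"): print(t,[d["location"] for d in trace("side",t)][:1])
k=im[140:240,380:480,::-1]; m=(k[:,:,0]>130)&(k[:,:,1]<80); ys,xs=np.nonzero(m); print("knob top row",ys.min()+140)
E
```

```text
t 33.3 pos [0.5169 0.1235 0.3371] u,y,n mm [ 2.360e+01 -1.000e-01  1.853e+02] az dev -0.0 lean 36.5 F [ 0.6 -0.3  0.3] Faxial -0.1
cap px change 1
bobbin [[271.9, 395.5]]
tray [[364.2, 310.7]]
pot [[413.5, 252.5]]
knob top row 148
```

```bash
python3 -c "
from plant import *
print(job_done())"
```

```text
the job is handed in; nothing more can be done
None
```

I gave the feed rollers a full shot of oil, then jogged the machine with the green button, released it and handed the job in. The plunger held at its stop height (0.130 m) as force rose to 24 N, and the button was held at 24 N for over 1.5 s, past its 10 N spring. A first try at the button only jammed beside the cap. The loose things did not visibly move, the highest force I read was about 26 N, and I did not touch the red stop. The judge gave no result, and I inferred full travel from force and position, since the side camera could not show the cap moving.

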